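# Drain the tumbling balls from the cast bowl past a sorting card

## Robot

A 6-joint arm with a two-finger parallel gripper is mounted at the origin on the work surface. World frame = base frame: x ahead of the robot, y to its left, z up, the work surface at z = 0. Lengths are in mm, angles in rad, forces in N, time in s.
With the tool pointing down it reaches from about 300 to 775 mm from the base axis. Payload 14.6 kg.
Tool frame: the origin (TCP) lies between the finger pads; the fingertips stand 19 mm ahead of it and the grasp point (between the pads) is the TCP; z points along the fingers, y is the line along which they close (so a half turn about z gives the same grasp; the last joint's range is limited). The gripper opens to 94 mm and grips with 3 to 60 N. Pads are 16 mm wide; open, the fingers measure 119 mm over their backs; the gripper's body (75 mm by 177 mm) begins 78 mm behind the grasp point.
Start: joints at [-1.199, 0.3, 1.521, -0, 1.321, -0.067], TCP at [233.661, -497.887, 224.446] pointing down, gripper open.
Joint ranges: [-3.03, 3.03], [-0.79, 2.21], [0.23, 2.52], [-1.04, 4.18], [0, 3.07], [-2.55, 2.55]. Speed limits (rad/s): [2.22, 2.22, 2.57, 3.14, 3.14, 3.14].

## Interface

Orientations are given as [roll, pitch, yaw] about the fixed x, y, z axes, in that order (R = Rz(yaw) Ry(pitch) Rx(roll)).
In Python, from cell import monitor, imaging, job, find_in, trace gives the robot as it stands. The module is installed in compiled form; this text tells all that it offers.
- The arm moves only by the tool arm_command, never from a script. Its argument "steps" is a list of rows, each a list of 5 numbers: the opening, from 0 (shut) to 1 (fully open), then the shift along the tool's x, y, z in mm, then the turn about the tool's z in degrees. In form: [[gripper, dx, dy, dz, turn], ...]. A call has 1 to 20 rows; each row is the pose to reach, as a shift and turn from the pose commanded when the call began, along the tool's axes at that moment; what a row does not reach only later rows make up. A row lasts 1/8 s, in which the tool goes at most 62.5 mm and 10.7 degrees, less where a joint would pass 70% of its speed; a pose out of reach is approached as far as the arm can. A call with a gripper value outside its range is refused whole. The fingers move at their own pace and stop on an object; "force" is the grip in N (left out, the last holds). Time passes only in rows, so rows that repeat a pose let the fingers close. It gives the time, the measured TCP pose, the force, the opening and the grip force at its end, in the units of the state.
- monitor.read_state(): the state, without advancing time (a new reading comes with each control period).
- imaging.camera(name): name is "scene" or "side" or "wrist"; returns a dict with "img" (400x640x3 uint8, red, green, blue), "mtx" (3x3 intrinsics, pixels), "view" (4x4, takes a point from world to camera coordinates). Camera axes: x right, y down, z forward; pixel columns grow to the right and rows downward; lengths in mm; the calibration is good to about 2 mm. A picture is of the moment at which its call begins. There is no depth.
- job.sign_off(): hands the job in; it is judged then, once.
Trained networks look in a picture, given as the dict that the camera call returned (one of the last four; its "shot" number tells which), for a name from the list of things; names that differ only in an ending like _2 or _b are one class to them, and where a whole thing is asked for, a point or a joint stands for the part that bears it (a point fixed in the world has none). Each returns a list of dicts, best first, with "p" (0 to 1); they miss things now and then, are a little off and sometimes report something else, mostly with a low value. They report only what shows in the picture. A call takes as long as a camera call.
- find_in(picture, target): "rect" ([centre column, centre row, width, height] in pixels, round what is visible of it).
- trace(picture, target): "region" (400x640 bool, what is visible of it) and "rect" ([centre column, centre row, width, height] in pixels, round what is visible of it).
The state is a dict: "clock": time; "joints": joint angles; "qd": joint speeds; "effort": joint torques, N m; "eef_pos": TCP position; "eef_rot": TCP orientation; "wrist_force": force on the tool from outside, world axes, zero at the start; "moment": the same for the moment, N m; "finger_gap": finger opening in mm; "finger_force": force on a finger pad.
Only numpy, scipy, OpenCV 4.12 (cv2) and the standard library are available. Lean on these libraries where they do the work, as an engineer would, in place of code of your own. Each camera call takes 0.05 s, during which the arm holds its last target. There are 200 camera calls.

## Task

Switch the dust extraction on with its toggle, then take the green sorting card from its rack, stand it slantwise across the front of the blue bowl so that it blocks most of the lip and leaves a narrow gap on the side of the white tray, and press the bowl down with it until all three white balls have rolled out through the gap into the white tray. Both dental casts must stay in the bowl the whole time: let the bowl come back level behind the card, then put the card back upright in its rack. Never tip the bowl without the card in front of the casts, do not touch the balls or the casts in the bowl with the gripper, and leave the other things on the bench where they are.

Things in the scene. Friction and masses are not known exactly. Their poses are not given: they have to be found in the camera images.
- stand: Fixed dark steel stand (170 x 270 mm base, 12 mm thick) that carries the tilting bowl between two upright cheeks (outer faces 250 mm apart, 128 mm high). Origin on the bench under the pivot. Its -x points to the pouring lip, its y runs along the pivot. The pivot is 115 mm above the bench. Yaw varies.
- bowl (a joint): Tilt of the blue sorting bowl about the stand's y axis, rad: 0 = at rest (floor level), grows as the lip goes down, end stop at 0.55. A return spring brings it back to 0 when let go: moment 0.18 Nm at 0, 0.32 Nm at 0.45, so about 2 to 4 N of pressing near the lip.
- bowl_pivot (a point): Middle of the bowl's pivot axis; its frame tilts with the bowl: -x to the lip, y along the pivot, z up at rest. In it (mm): the bowl is a D, inside y -95 to 95, half-round at the back (radius 95 about x = -15), straight sides, open front. Floor flat at z = -10 behind x = -30, then a ramp rising 0.105 rad to the lip at x = -110, z = -1.6. Walls 5 thick, tops at z = 39.
- bowl_lip (a point): Middle of the bowl's 190 mm wide open pouring lip (top surface), moves and tilts with the bowl. Floor and walls are slick: balls roll at once, casts begin to slide at a tilt of 0.24 to 0.35 rad and then crowd the card. A ball finds the gap only if the card slants towards it.
- catch_tray: WHITE open tray, fixed, 150 (x) x 112 (y) x 45 mm high, 4 mm walls; origin under its centre. Stands under one half (left or right, varies) of the lip, in line with the stand. The balls belong in it.
- scrap_bin: ORANGE open scrap tray, fixed, same size, under the other half of the lip. Nothing belongs in it.
- cast_a: Terracotta-coloured dental cast with white teeth: disc 66 mm across, 35 mm tall, about 0.07 kg, loose, sitting in the bowl. Origin at the centre of its underside.
- cast_b: Yellow dental cast with white teeth, same size, loose, in the bowl.
- card: Sorting card: stiff green plate 138 mm wide (its x), 6 thick (y), 85 tall (z); along the top middle a black grip bar 70 (x) x 14 mm (y), from z = 58 to 92 mm. 0.11 kg. Origin at the middle of its lower edge. Grip it at about 50 N: much harder squeezing makes it creep in the fingers. At the start it stands in the rack, axes as the rack's, and may lean a little.
- rack: Fixed low rack: base 170 x 60 x 8 mm with a slot along its x, 160 mm long, 11 mm wide, walls up to 32 mm above the bench, flared above to 43 mm (about 30 mm wide). Origin on the bench under its centre. The card's lower edge rests 8 mm above the bench. Rack and switch box may swap sides.
- switch_box: Fixed white control box of the dust extraction, 130 (x) x 110 (y) x 65 mm tall, origin under its centre. Bat toggle in the middle of the top; a grey patch marks off (at -x), a green patch marks on (at +x).
- toggle (a joint): Bat toggle, rad: 0 = off, leaning 0.45 rad to the box's -x; 0.9 = on, leaning 0.45 rad to its +x. Its head is heavy, so it falls over to either side once past its centre (0.45); pushing it over takes under 1 N.
- toggle_tip (a point): Centre of the blue 18 mm ball at the end of the bat, 55 mm from its pivot, which is 68 mm above the bench at the box's middle.
- jar: Bystander: closed jar 60 mm wide, 85 mm tall.
- spare_cast: Bystander: white dental cast, 66 mm across, standing on the bench.
- brush: Bystander: brush lying on the bench.
- spatula: Bystander: spatula lying on the bench.
- beaker: Bystander: glass beaker, 70 mm wide, 90 mm tall.
- ball_0_center (a point): Centre of white ceramic tumbling ball 0, 28 mm diameter, 30 g, loose, at the start in the bowl in front of the casts (the casts keep it near the foot of the ramp).
- ball_1_center (a point): Centre of white ceramic tumbling ball 1, 28 mm diameter, 30 g, loose, at the start in the bowl in front of the casts (the casts keep it near the foot of the ramp).
- ball_2_center (a point): Centre of white ceramic tumbling ball 2, 28 mm diameter, 30 g, loose, at the start in the bowl in front of the casts (the casts keep it near the foot of the ramp).

How it is judged (in metres and radians):
On the way, in this order (a step that is already met when the one before it is completed fails the run):
1. the extraction toggle is flipped on (value of joint toggle above 0.7 rad), for 0.1 s.
2. the bowl is tipped by the card standing at its lip (value of joint bowl above 0.15 rad and contact force between card and stand above 0.5 N and distance between card and bowl_lip below 0.1 m), for 0.1 s.
At the end, for the whole second after the job is handed in: All three balls lie inside the white tray; both casts at rest in the bowl; bowl within 0.05 rad of level; toggle above 0.7 rad; card at rest in the rack slot (30 mm along, 12 mm across, lower edge 4 to 18 mm above the bench), within 0.3 rad of upright (x of ball_0_center in the frame of catch_tray between -0.075 and 0.075 m and y of ball_0_center in the frame of catch_tray between -0.056 and 0.056 m and z of ball_0_center in the frame of catch_tray between 0 and 0.045 m and x of ball_1_center in the frame of catch_tray between -0.075 and 0.075 m and y of ball_1_center in the frame of catch_tray between -0.056 and 0.056 m and z of ball_1_center in the frame of catch_tray between 0 and 0.045 m and x of ball_2_center in the frame of catch_tray between -0.075 and 0.075 m and y of ball_2_center in the frame of catch_tray between -0.056 and 0.056 m and z of ball_2_center in the frame of catch_tray between 0 and 0.045 m and x of cast_a in the frame of bowl_pivot between -0.115 and 0.09 m and y of cast_a in the frame of bowl_pivot between -0.095 and 0.095 m and z of cast_a in the frame of bowl_pivot between -0.03 and 0.05 m and x of cast_b in the frame of bowl_pivot between -0.115 and 0.09 m and y of cast_b in the frame of bowl_pivot between -0.095 and 0.095 m and z of cast_b in the frame of bowl_pivot between -0.03 and 0.05 m and value of joint bowl below 0.05 rad and value of joint toggle above 0.7 rad and x of card in the frame of rack between -0.03 and 0.03 m and y of card in the frame of rack between -0.012 and 0.012 m and z of card in the frame of rack between 0.004 and 0.018 m and angle between card's own z axis and vertical below 0.3 rad and linear speed of each of card, cast_a, cast_b below 0.03 m/s); the robot touches nothing.
It fails at once if a cast leaves the bowl (not (x of cast_a in the frame of bowl_pivot between -0.115 and 0.09 m and y of cast_a in the frame of bowl_pivot between -0.095 and 0.095 m and z of cast_a in the frame of bowl_pivot between -0.03 and 0.05 m and x of cast_b in the frame of bowl_pivot between -0.115 and 0.09 m and y of cast_b in the frame of bowl_pivot between -0.095 and 0.095 m and z of cast_b in the frame of bowl_pivot between -0.03 and 0.05 m)).
It fails at once if the bowl is tipped more than 0.15 rad while the card is not across its front (card's lower edge middle more than 100 mm from the lip's middle) (value of joint bowl above 0.15 rad and distance between card and bowl_lip above 0.1 m).
It fails at once if the gripper touches a ball or a cast in the bowl (contact force between the fingers and ball_0 above 0.5 N or contact force between the fingers and ball_1 above 0.5 N or contact force between the fingers and ball_2 above 0.5 N or contact force between the fingers and cast_a above 0.5 N or contact force between the fingers and cast_b above 0.5 N).
It fails at once if a bystander is pushed more than 30 mm (distance of any of jar, spare_cast, brush, spatula, beaker from where it was at the start of the episode above 0.03 m).
It also fails if it takes over 72 s, if anything falls off the work surface, if the arm or the gripper's body presses on something with over 40 N, if the wrist force passes 120 N, or if a joint passes its speed limit or range.

## Working session

There is one attempt and no reset: what is moved stays moved. The work goes in short steps, Python scripts to look and compute and a tool call to move; the robot and the scene stay as the last step left them, time stands still between calls to the robot, and variables do not carry over. Pictures are saved under pics/ and viewed, at most 10 in all, crops included, and the job is handed in when it is done.

Besides the shell and the picture viewer there is one more tool, called as name(argument=value, ...), one argument or row to a line, values as JSON. arm_command: Moves the arm, as the interface text tells. Its arguments: {"type":"object","properties":{"steps":{"type":"array","items":{"type":"array","items":{"type":"number"}}},"force":{"type":"number"}},"required":["steps"]}

```bash
mkdir -p pics; cat > h.py <<'E'
import numpy as np, cv2
from cell import monitor, imaging, job, find_in, trace
def shot(n,f=None):
    p=imaging.camera(n)
    if f: cv2.imwrite('pics/'+f,p['img'][:,:,::-1])
    return p
def ray(p,uv,z):
    M=np.linalg.inv(p['view']); d=M[:3,:3]@np.linalg.inv(p['mtx'])@[uv[0],uv[1],1]; o=M[:3,3]
    return o+d*(z-o[2])/d[2]
def proj(p,X):
    c=(p['view']@np.append(X,1))[:3]; q=p['mtx']@c; return q[:2]/q[2]
E
python3 - <<'E'
from h import *
s=monitor.read_state(); print(s)
for n in ('scene','side','wrist'):
    p=shot(n,n+'0.png'); print(n,np.linalg.inv(p['view'])[:3].round(2).tolist(),p['mtx'].round(1).tolist())
    if n!='wrist':
        for t in 'stand bowl catch_tray scrap_bin cast_a card rack switch_box toggle_tip ball_0_center jar spare_cast brush spatula beaker'.split():
            print(t,[(np.round(r['rect']).astype(int).tolist(),round(float(r['p']),2)) for r in find_in(p,t)[:4]])
E
```

```text
{'clock': 0.0, 'joints': array([-1.19861187e+00,  3.00463810e-01,  1.52161480e+00, -3.21348868e-05,
        1.32068757e+00, -6.66034989e-02]), 'qd': array([ 0.00036247, -0.00027548, -0.00028768, -0.00116525, -0.00080399,
        0.00039679]), 'effort': array([-2.51221878e-03, -5.31807017e+01, -3.52741027e+01,  7.06613087e-02,
        2.43224110e-02, -1.46522680e-04]), 'eef_pos': array([ 233.5600005 , -497.66697586,  223.87604986]), 'eef_rot': array([-3.14041965e+00, -4.70470848e-05,  4.38795905e-01]), 'wrist_force': array([-0.07080771, -0.04800157,  0.13894804]), 'moment': array([ 0.03675429,  0.03694655, -0.00134852]), 'finger_force': 0.0, 'finger_gap': 93.86727336051352}
scene [[-0.33, 0.67, -0.67, 1391.63], [0.94, 0.25, -0.22, 281.73], [0.02, -0.7, -0.71, 966.39]] [[482.2, 0.0, 308.5], [0.0, 482.2, 200.9], [0.0, 0.0, 1.0]]
stand [([300, 226, 120, 123], 0.84), ([422, 233, 40, 47], 0.73), ([188, 147, 17, 32], 0.26)]
bowl [([308, 209, 102, 86], 0.77), ([425, 217, 29, 51], 0.4)]
catch_tray [([353, 199, 45, 46], 0.73)]
scrap_bin [([309, 210, 100, 87], 0.64), ([312, 174, 44, 20], 0.61)]
[... 1076 characters left out ...]
], 0.55)]
card [([350, 280, 46, 25], 0.75), ([364, 196, 44, 28], 0.46)]
rack [([352, 295, 58, 33], 0.65)]
switch_box [([357, 138, 36, 35], 0.56), ([358, 228, 47, 35], 0.48)]
toggle_tip [([359, 128, 9, 14], 0.39), ([301, 200, 16, 14], 0.33)]
ball_0_center [([362, 194, 43, 30], 0.63), ([318, 176, 6, 6], 0.36)]
jar [([374, 123, 18, 21], 0.68)]
spare_cast [([274, 273, 24, 20], 0.79)]
brush [([322, 125, 47, 9], 0.86)]
spatula [([279, 328, 61, 92], 0.86), ([314, 190, 68, 63], 0.52), ([360, 228, 44, 41], 0.4)]
beaker [([298, 141, 19, 30], 0.9)]
wrist [[0.42, -0.87, -0.24, 304.1], [-0.91, -0.41, -0.11, -464.14], [-0.0, 0.27, -0.96, 384.54]] [[289.6, 0.0, 316.7], [0.0, 289.6, 193.4], [0.0, 0.0, 1.0]]
```

```bash
python3 - <<'E'
import cv2
a=cv2.imread('pics/scene0.png')[110:370,130:530]; cv2.imwrite('pics/s0c.png',cv2.resize(a,(800,520),interpolation=cv2.INTER_CUBIC))
a=cv2.imread('pics/side0.png')[100:320,240:440]; cv2.imwrite('pics/d0c.png',cv2.resize(a,(545,600),interpolation=cv2.INTER_CUBIC))
E
```

```text
(no output)
```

View pics/s0c.png

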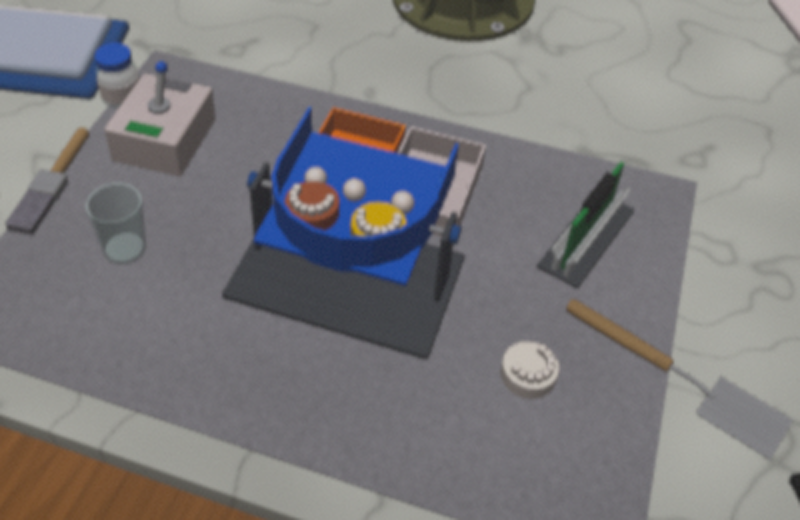

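View pics/d0c.png

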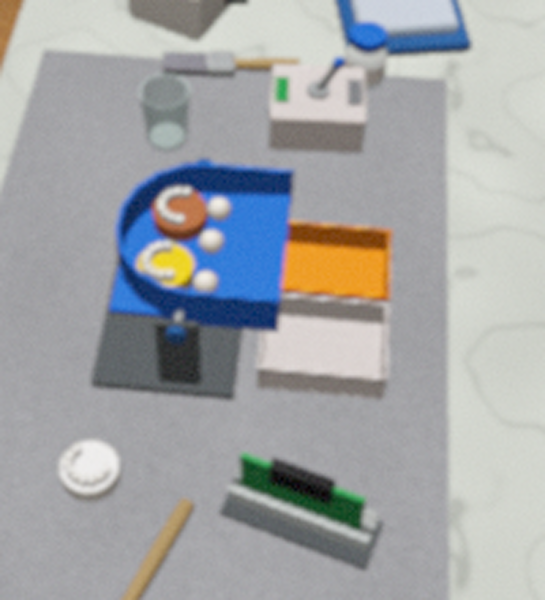

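The white tray is on the +y (rack) side and the orange bin on the -y (switch) side. The lip faces the robot. The toggle leans towards the robot, with the jar at the box's near outer corner. The rack has the card in it. Next I'll fit the poses by silhouette.

```bash
cat >> h.py <<'E'
from scipy.optimize import minimize
def box(x0,x1,y0,y1,z0,z1): return np.array([[x,y,z] for x in (x0,x1) for y in (y0,y1) for z in (z0,z1)],float)
t=np.linspace(-np.pi/2,np.pi/2,15)
arc=np.c_[-15+100*np.cos(t),100*np.sin(t)]
BOWL=np.vstack([np.c_[arc,0*t+154],np.c_[arc,0*t+101],box(-110,-109,-100,100,108,154),box(-30,85,-100,100,100,105)])
MODELS=dict(switch_box=box(-65,65,-55,55,0,65),rack=np.vstack([box(-85,85,-30,30,0,8),box(-80,80,-15,15,8,43)]),bowl=BOWL,
 catch_tray=box(-75,75,-56,56,0,45),card=np.vstack([box(-69,69,-3,3,8,93),box(-35,35,-7,7,66,100)]))
def world(P,q):
    c,s=np.cos(q[2]),np.sin(q[2]); return np.c_[P[:,0]*c-P[:,1]*s+q[0],P[:,0]*s+P[:,1]*c+q[1],P[:,2]]
def hull(p,P,up=4):
    c=(p['view']@np.c_[P,np.ones(len(P))].T)[:3]; u=p['mtx']@c; u=(u[:2]/u[2]).T
    m=np.zeros((400*up,640*up),np.uint8); h=cv2.convexHull(((u+.5)*up).astype(np.float32)).round().astype(np.int32)
    cv2.fillConvexPoly(m,h,1); return m
def fit(views,P,q0,up=4):
    ms=[(p,cv2.resize(m.astype(np.uint8),None,fx=up,fy=up,interpolation=cv2.INTER_NEAREST)) for p,m in views]
    def cost(v):
        q=np.array([v[0],v[1],v[2]/100]); c=0
        for p,m in ms:
            h=hull(p,world(P,q),up); c+=1-(h&m).sum()/max(1,(h|m).sum())
        return c/len(ms)
    v0=np.array([q0[0],q0[1],q0[2]*100]); best=None
    for k in range(2):
        r=minimize(cost,v0,method='Nelder-Mead',options=dict(initial_simplex=[v0]+[v0+d for d in np.diag([15,15,15])/(1+2*k)],xatol=.1,fatol=1e-4,maxiter=150)); v0=r.x
    return [round(float(x),3) for x in (r.x[0],r.x[1],r.x[2]/100)],round(float(r.fun),3)
E
python3 - <<'E'
from h import *
ps=shot('scene');pd=shot('side')
g={}
for t,z in (('switch_box',32),('rack',20),('bowl',125),('catch_tray',20),('card',60)):
    V=[]
    for p in (ps,pd):
        L=trace(p,t)
        print(t,[(np.round(r['rect']).astype(int).tolist(),round(float(r['p']),2)) for r in L[:3]])
        if L: V.append((p,L[0]['region']))
    for p,m in V: print('  c',ray(p,np.argwhere(m)[:,::-1].mean(0),z).round(0)[:2])
    c=ray(V[-1][0],np.argwhere(V[-1][1])[:,::-1].mean(0),z)
    for y0 in ((0,) if t not in('rack','card') else (0,-.3)):
        print('  both',fit(V,MODELS[t],[c[0],c[1],y0])); 
    for v in V: print('  one',fit([v],MODELS[t],[c[0],c[1],y0]))
for t in ('jar','beaker','spare_cast'):
    for p in (ps,pd):
        r=find_in(p,t)[0]['rect']; print(t,ray(p,r[:2],40).round(0)[:2])
E
```

```text
switch_box [([210, 168, 58, 56], 0.86), ([189, 223, 32, 44], 0.5)]
switch_box [([358, 138, 35, 36], 0.69)]
  c [ 502. -317.]
  c [ 506. -313.]
  both ([505.726, -316.188, 0.046], 0.086)
  one ([500.174, -316.494, 0.067], 0.064)
  one ([507.933, -315.093, 0.056], 0.078)
rack [([421, 229, 42, 50], 0.58), ([350, 200, 42, 49], 0.15)]
rack [([353, 294, 62, 35], 0.71)]
  c [508. 304.]
  c [480. 319.]
  both ([482.644, 302.025, -0.303], 0.391)
  both ([483.425, 302.029, -0.3], 0.391)
  one ([478.145, 301.255, -0.286], 0.447)
  one ([485.204, 306.514, -0.219], 0.326)
bowl [([308, 209, 103, 85], 0.92)]
bowl [([314, 189, 67, 62], 0.56)]
  c [637.  27.]
  c [612.  31.]
  both ([637.315, 22.595, 0.002], 0.309)
  one ([636.683, 21.34, -0.003], 0.346)
  one ([637.088, 23.606, -0.008], 0.27)
catch_tray [([351, 197, 46, 50], 0.68), ([188, 146, 18, 32], 0.55)]
catch_tray [([358, 229, 44, 35], 0.88), ([349, 281, 45, 26], 0.35)]
  c [428.  93.]
  c [469.  84.]
  both ([471.564, 80.202, 0.009], 0.353)
  one ([451.748, 86.847, 0.164], 0.587)
  one ([473.77, 80.587, 0.021], 0.08)
card [([428, 216, 29, 54], 0.9), ([211, 151, 4, 21], 0.24)]
card [([351, 281, 45, 28], 0.55), ([278, 329, 60, 90], 0.2)]
  c [484. 298.]
  c [483. 299.]
  both ([484.298, 298.24, -0.3], 0.185)
  both ([484.928, 299.022, -0.3], 0.188)
  one ([477.851, 299.067, -0.305], 0.129)
  one ([485.28, 299.165, -0.31], 0.223)
jar [ 431. -426.]
jar [ 439. -413.]
beaker [ 709. -270.]
beaker [ 717. -282.]
spare_cast [738. 274.]
spare_cast [712. 289.]
```

arm_command(
  steps=[
    [0,257,-74,24,22],
    [0,257,-74,24,22],
    [0,257,-74,24,22],
    [0,257,-74,24,22],
    [0,257,-74,24,22],
    [0,257,-74,24,22],
    [0,257,-74,24,22],
    [0,257,-74,24,22],
  ],
  force=20,
)

```text
clock: 3.55
eef_pos: [434.2, -322.6, 200.6]
eef_rot: [3.141, -0.0, 0.053]
wrist_force: [-0.5, -0.3, 0.6]
finger_gap: 17.1
finger_force: 0.0
```

```bash
cat >> h.py <<'E'
def to(x,y,z,yaw=None):
    s=monitor.read_state(); w=s['eef_rot'][2]; d=np.array([x,y,z])-s['eef_pos']; c,n=np.cos(w),np.sin(w)
    tr=0 if yaw is None else -np.degrees((yaw-w+np.pi)%(2*np.pi)-np.pi)
    print('tool shift',round(d[0]*c+d[1]*n,1),round(d[0]*n-d[1]*c,1),round(-d[2],1),'turn',round(tr,1),'| t',round(s['clock'],2),'pos',s['eef_pos'].round(1),'yaw',round(w,3),'F',s['wrist_force'].round(1),'gap',round(s['finger_gap'],1))
E
python3 - <<'E'
from h import *
to(448,-321,122,.05)
pw=shot('wrist','w1.png'); ps=shot('scene');pd=shot('side')
for p in (ps,pd):
    for z in (117,):
        for r in find_in(p,'toggle_tip')[:2]: print(r['rect'],r['p'],ray(p,r['rect'][:2],z).round(0))
    print('pred',proj(p,[481,-317,117.5]))
    im=p['img'].astype(int)
hsv=cv2.cvtColor(pd['img'],cv2.COLOR_RGB2HSV); m=cv2.inRange(hsv,(105,120,40),(130,255,255))
n,l,st,ce=cv2.connectedComponentsWithStats(m); print([(ce[i].round(1).tolist(),st[i][4]) for i in range(1,n) if st[i][4]>3])
hsv=cv2.cvtColor(ps['img'],cv2.COLOR_RGB2HSV); m=cv2.inRange(hsv,(105,120,40),(130,255,255))
n,l,st,ce=cv2.connectedComponentsWithStats(m); print([(ce[i].round(1).tolist(),st[i][4]) for i in range(1,n) if st[i][4]>3])
E
```

```text
tool shift 13.9 -0.8 78.6 turn 0.2 | t 3.55 pos [ 434.2 -322.6  200.6] yaw 0.053 F [-0.5 -0.3  0.6] gap 17.1
[210.9, 167.0, 59.7, 61.8] 0.27 [ 567. -269.  117.]
pred [209.80138136 143.67193942]
[314.6, 190.9, 67.7, 61.8] 0.6 [620.  27. 117.]
[360.3, 126.3, 12.6, 15.4] 0.45 [ 493. -294.  117.]
pred [363.94042612 122.17688923]
[([67.6, 128.1], np.int32(32164)), ([307.4, 82.2], np.int32(418)), ([381.4, 109.2], np.int32(382)), ([364.0, 122.5], np.int32(6)), ([317.3, 190.6], np.int32(2442)), ([304.0, 222.0], np.int32(43)), ([190.2, 383.1], np.int32(154))]
[([153.0, 145.1], np.int32(900)), ([210.0, 143.0], np.int32(21)), ([82.0, 184.0], np.int32(1286)), ([306.6, 212.4], np.int32(3853)), ([255.6, 198.3], np.int32(10)), ([356.8, 226.0], np.int32(26)), ([590.8, 371.7], np.int32(640))]
```

View pics/w1.png

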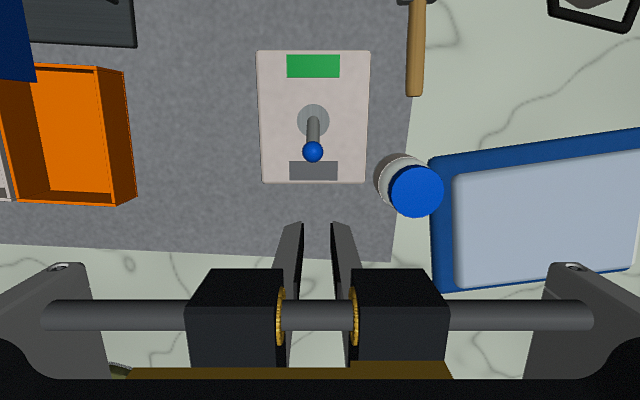

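The toggle tip is at about pixel (312,152), leaning towards the grey patch. The colour blobs confirm a world position of about (481,-317,117).

arm_command(
  steps=[
    [0,6,-4,40,0],
    [0,6,-4,80,0],
    [0,6,-4,80,0],
    [0,20,-4,80,0],
    [0,35,-4,80,0],
    [0,45,-4,80,0],
    [0,55,-4,80,0],
    [0,64,-4,80,0],
    [0,70,-4,80,0],
    [0,70,-4,80,0],
    [0,50,-4,60,0],
    [0,30,-4,0,0],
    [0,30,-4,-40,0],
    [0,30,-4,-40,0],
  ],
)

```text
clock: 5.55
eef_pos: [465.1, -316.8, 243.9]
eef_rot: [3.138, -0.005, 0.054]
wrist_force: [-0.5, -0.2, 0.0]
finger_gap: 0.3
finger_force: 0.0
```

```bash
python3 - <<'E'
from h import *
ps=shot('scene');pd=shot('side')
for p in (ps,pd):
    hsv=cv2.cvtColor(p['img'],cv2.COLOR_RGB2HSV); m=cv2.inRange(hsv,(105,120,40),(130,255,255))
    n,l,st,ce=cv2.connectedComponentsWithStats(m); print([(ce[i].round(1).tolist(),int(st[i][4])) for i in range(1,n) if 3<st[i][4]<60], 'on',proj(p,[529,-315,117.5]))
to(460,130,260,.0)
E
```

```text
[([637.6, 90.6], 5), ([202.9, 153.5], 15), ([255.8, 198.1], 9), ([356.8, 226.3], 28)] on [202.17384244 154.20409549]
[([350.6, 121.8], 5), ([304.2, 222.3], 42)] on [350.79265145 121.55229199]
tool shift 20.0 -445.6 -20.0 turn 3.1 | t 5.65 pos [ 464.3 -316.   240. ] yaw 0.055 F [ 0.3  0.4 -0.4] gap 0.7
```

Toggle is on. Now a close look at the bowl and tray with the wrist camera.

arm_command(
  steps=[
    [1,55,-344,-60,3],
    [1,55,-344,-60,3],
    [1,55,-344,-60,3],
    [1,55,-344,-60,3],
    [1,55,-344,-60,3],
    [1,55,-344,-60,3],
    [1,55,-344,-60,3],
    [1,55,-344,-60,3],
    [1,55,-344,-60,3],
  ],
)

```text
clock: 6.78
eef_pos: [500.6, 29.4, 299.8]
eef_rot: [3.141, 0.001, 0.001]
wrist_force: [0.3, 0.4, -0.5]
finger_gap: 87.1
finger_force: 0.0
```

```bash
python3 - <<'E'
from h import *
pw=shot('wrist','w2.png'); print(pw['view'].round(4).tolist())
for t in ('ball_0_center','cast_a','catch_tray','bowl'):
    for r in find_in(pw,t)[:4]: print(t,np.round(r['rect'],1),round(float(r['p']),2),ray(pw,r['rect'][:2],125).round(0))
print(monitor.read_state()['joints'].round(3)); to(400,300,280,-.3)
E
```

```text
[[0.0012, -1.0, -0.0002, 29.6489], [-0.9632, -0.0012, 0.2689, 433.602], [-0.2689, -0.0001, -0.9632, 598.4252], [0.0, 0.0, 0.0, 1.0]]
ball_0_center [379.5  84.2  26.4  24.9] 0.62 [608. -38. 125.]
cast_a [368.1  36.2  65.1  72.4] 0.75 [655. -23. 125.]
cast_a [284.4  35.9  62.7  66. ] 0.58 [655.  64. 125.]
catch_tray [281.7 196.4  77.8  73.1] 0.9 [481.  72. 125.]
catch_tray [623.   73.9  33.1 141.5] 0.68 [ 619. -299.  125.]
catch_tray [ 69.   58.1 137.9  80.8] 0.22 [634. 293. 125.]
bowl [326.9  83.  215.8 166.1] 0.62 [609.  19. 125.]
[-0.013  0.141  1.538 -0.     1.462  1.556]
tool shift -100.2 -270.2 20.4 turn 17.3 | t 7.03 pos [500.6  30.  300.4] yaw 0.002 F [-0.5 -0.3  0.5] gap 94.2
```

View pics/w2.png

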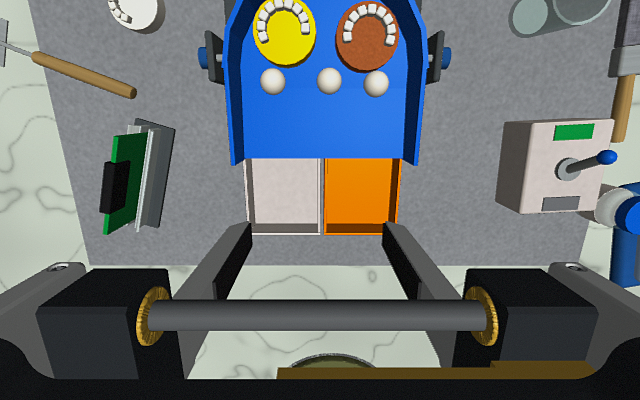

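The picture shows the lip's front edge near row 160 between columns 246 and 404. The casts are at the back and the three balls are in a row near row 82. The white tray is on the left (+y). Next I'll measure the edges.

```bash
python3 - <<'E'
from h import *
im=cv2.imread('pics/w2.png'); hsv=cv2.cvtColor(im,cv2.COLOR_BGR2HSV)
m=cv2.inRange(hsv,(100,120,40),(130,255,255)); m=m[:, :]
import pickle
from types import SimpleNamespace
V=np.array([[0.0012,-1.0,-0.0002,29.6489],[-0.9632,-0.0012,0.2689,433.602],[-0.2689,-0.0001,-0.9632,598.4252],[0,0,0,1]])
p=dict(view=V,mtx=np.array([[289.6,0,316.7],[0,289.6,193.4],[0,0,1]]))
for c in range(255,400,20):
    r=np.where(m[120:175,c])[0].max()+121; print('lip',c,r,ray(p,(c,r-.5),113.4).round(1))
for c in (228,231,234,237,240,243,246,404,408,412,416,418,420):
    rr=np.where(m[:200,c])[0]; print(c,rr.min(),rr.max(), end=' ; ')
print()
for r in (100,120,140,150,155,158,160,162):
    cc=np.where(m[r,200:450])[0]+200; print(r,cc.min(),cc.max(), [tuple(im[r,c]) [0] for c in list(range(cc.min(),cc.min()+20,2))],[int(im[r,c][0]) for c in list(range(cc.max()-20,cc.max()+1,2))])
for uv in ((232,165),(418,164)): print(ray(p,uv,154).round(1))
print('tray far/near', ray(p,(247,234),45), ray(p,(399,234),45), ray(p,(322.5,234),45))
cv2.imwrite('pics/lip.png',cv2.resize(im[0:250,60:440],(790,520),interpolation=cv2.INTER_NEAREST))
# predicted outline
for b in ((637,22.6,0.0),):
    for X in ((-110,-95,113.4),(-110,95,113.4),(-110,-100,154),(-110,100,154),(-110,-95,154),(-110,95,154)):
        print(X,proj(p,world(np.array([X],float),b)[0]).round(1))
E
```

```text
lip 255 158 [526.4 104.3 113.4]
lip 275 158 [526.5  80.3 113.4]
lip 295 158 [526.5  56.3 113.4]
lip 315 158 [526.5  32.3 113.4]
lip 335 158 [526.6   8.3 113.4]
lip 355 158 [526.6 -15.7 113.4]
lip 375 158 [526.6 -39.7 113.4]
lip 395 158 [526.6 -63.7 113.4]
228 19 132 ; 231 12 165 ; 234 5 165 ; 237 0 163 ; 240 0 161 ; 243 0 159 ; 246 0 158 ; 404 0 159 ; 408 0 161 ; 412 0 164 ; 416 5 165 ; 418 9 157 ; 420 14 136 ; 
100 226 423 [np.uint8(209), np.uint8(221), np.uint8(144), np.uint8(82), np.uint8(84), np.uint8(88), np.uint8(87), np.uint8(81), np.uint8(225), np.uint8(219)] [234, 178, 60, 69, 67, 67, 68, 64, 150, 226, 230]
120 227 421 [np.uint8(171), np.uint8(219), np.uint8(213), np.uint8(74), np.uint8(86), np.uint8(85), np.uint8(85), np.uint8(79), np.uint8(225), np.uint8(220)] [231, 245, 76, 67, 68, 65, 67, 66, 100, 227, 223]
140 229 419 [np.uint8(203), np.uint8(219), np.uint8(144), np.uint8(83), np.uint8(85), np.uint8(86), np.uint8(86), np.uint8(102), np.uint8(225), np.uint8(219)] [230, 233, 174, 61, 67, 66, 66, 69, 73, 225, 227]
150 230 418 [np.uint8(218), np.uint8(222), np.uint8(104), n
[... 643 characters left out ...]
uint8(84), np.uint8(83), np.uint8(124), np.uint8(134), np.uint8(84), np.uint8(84)] [0, 0, 0, 141, 70, 63, 68, 69, 42, 222, 228]
162 231 417 [np.uint8(218), np.uint8(222), np.uint8(100), np.uint8(84), np.uint8(96), np.uint8(146), np.uint8(203), np.uint8(163), np.uint8(84), np.uint8(88)] [3, 0, 20, 147, 149, 120, 66, 64, 76, 224, 222]
[524.5 120.6 154. ]
[525.8 -77.7 154. ]
tray far/near [397.31965528 137.99479727  45.        ] [397.62110407 -97.24635655  45.        ] [397.46939774  21.14049078  45.        ]
(-110, -95, 113.4) [402.3 157.2]
(-110, 95, 113.4) [243.9 157. ]
(-110, -100, 154) [417.8 162.9]
(-110, 100, 154) [230.  162.7]
(-110, -95, 154) [413.1 162.9]
(-110, 95, 154) [234.7 162.7]
```

View pics/lip.png

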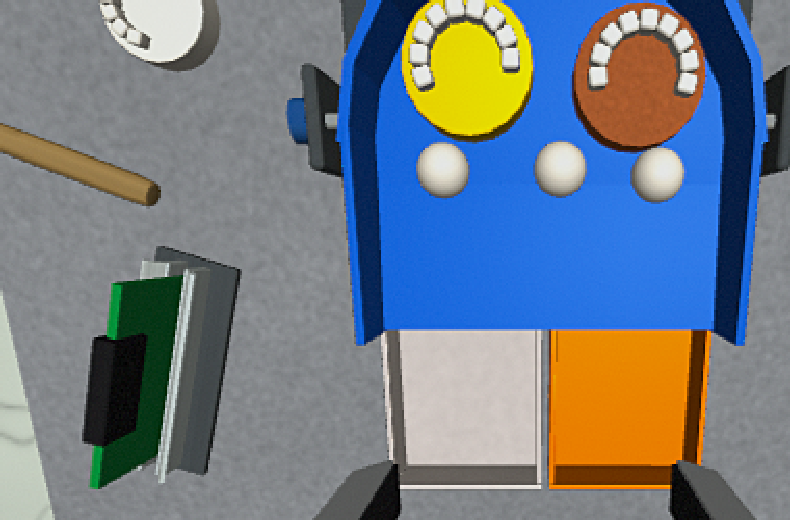

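The bowl pivot is at about (636, 21.7) with yaw about 0. The white tray spans x 397–547 and y 24–136. Now to the rack.

arm_command(
  steps=[
    [1,-17,-268,50,-163],
    [1,-17,-268,50,-163],
    [1,-17,-268,50,-163],
    [1,-17,-268,50,-163],
    [1,-17,-268,50,-163],
    [1,-17,-268,50,-163],
    [1,-17,-268,50,-163],
    [1,-17,-268,50,-163],
    [1,-17,-268,50,-163],
    [1,-17,-268,50,-163],
    [1,-17,-268,50,-163],
    [1,-17,-268,50,-163],
    [1,-17,-268,50,-163],
    [1,-17,-268,50,-163],
    [1,-17,-268,50,-163],
    [1,-17,-268,50,-163],
    [1,-17,-268,50,-163],
    [1,-17,-268,50,-163],
  ],
)

```text
clock: 9.28
eef_pos: [483.0, 298.3, 250.4]
eef_rot: [-3.142, -0.0, 2.845]
wrist_force: [-0.6, -0.4, -0.1]
finger_gap: 94.3
finger_force: 0.0
```

```bash
python3 - <<'E'
from h import *
pw=shot('wrist','w3.png'); to(484,298,90,2.84)
hsv=cv2.cvtColor(pw['img'],cv2.COLOR_RGB2HSV); m=cv2.inRange(hsv,(55,100,30),(85,255,255))
n,l,st,ce=cv2.connectedComponentsWithStats(m); print([(ce[i].round(1).tolist(),st[i].tolist()) for i in range(1,n) if st[i][4]>30])
for t in ('card','rack'):
  for r in trace(pw,t)[:2]:
    print(t,np.round(r['rect']),r['p'], fit([(pw,r['region'])],MODELS[t],[484,299,-.3]))
print(np.linalg.inv(pw['view']).round(1).tolist())
E
```

```text
tool shift -1.0 -0.1 160.5 turn 0.3 | t 9.32 pos [483.  298.4 250.5] yaw 2.845 F [ 0.6  0.4 -0. ] gap 94.4
[([318.5, 137.7], [316, 121, 6, 34, 201]), ([318.2, 227.9], [316, 216, 6, 26, 137])]
card [316. 180.  17. 117.] 0.61 ([483.483, 300.448, -0.289], 0.208)
rack [320. 170.  46. 121.] 0.62 ([481.122, 301.279, -0.292], 0.261)
[[0.3, 0.9, 0.3, 408.9], [1.0, -0.3, -0.1, 321.8], [0.0, 0.3, -1.0, 410.5], [0.0, 0.0, 0.0, 1.0]]
```

View pics/w3.png

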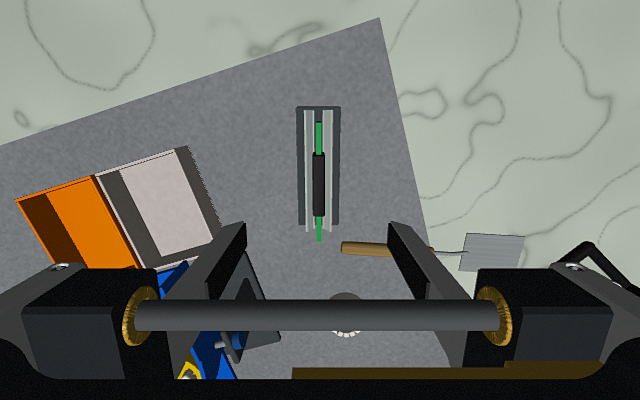

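The card is centred at column 318 and parallel to the tool's x axis, rows 121–242, nearly upright.

```bash
python3 - <<'E'
from h import *
pw=shot('wrist')
a,b=ray(pw,(318.8,121),93),ray(pw,(318.7,242),93); print(a,b,(a+b)/2,np.hypot(*(a-b)[:2]))
a,b=ray(pw,(319,152),100),ray(pw,(319,216),100);print(a,b,(a+b)/2)
a,b=ray(pw,(296.5,106),8),ray(pw,(341,106),8);print('rack -x.. far edge',a,b,(a+b)/2)
c,s=np.cos(-.297),np.sin(-.297); q=(a+b)/2; print('rack c',q[0]+85*c,q[1]+85*s)
to(484,298,86,2.845)
E
```

```text
[416.85738139 321.66863798  93.        ] [550.90135221 281.0672253   93.        ] [483.8793668  301.36793164  93.        ] 140.0580623391221
[447.56492037 312.56761771 100.        ] [517.08809856 291.58786864 100.        ] [482.32650946 302.07774318 100.        ]
rack -x.. far edge [391.81703131 298.85160733   8.        ] [409.05227736 355.52684103   8.        ] [400.43465433 327.18922418   8.        ]
rack c 481.7132480329695 302.3137300932073
tool shift -1.0 -0.1 164.5 turn 0.1 | t 9.47 pos [483.  298.4 250.5] yaw 2.847 F [ 0.3 -0.1 -0.6] gap 93.8
```

arm_command(
  steps=[
    [1,0,3,60,0],
    [1,0,3,120,0],
    [1,0,3,150,0],
    [1,0,3,165,0],
    [1,0,3,165,0],
    [0.4,0,3,165,0],
    [0,0,3,165,0],
    [0,0,3,165,0],
    [0,0,3,165,0],
    [0,0,3,165,0],
    [0,0,3,165,0],
    [0,0,3,165,0],
    [0,0,3,165,0],
  ],
  force=50,
)

```text
clock: 11.1
eef_pos: [483.9, 301.2, 85.4]
eef_rot: [-3.142, -0.0, 2.847]
wrist_force: [1.3, -0.5, -0.1]
finger_gap: 17.3
finger_force: 0.0
```

arm_command(
  steps=[
    [0,0,0,0,0],
    [0,0,0,0,0],
    [0,0,0,0,0],
    [0,0,0,-25,0],
    [0,0,0,-60,0],
    [0,0,0,-110,0],
    [0,0,0,-165,0],
    [0,0,0,-165,0],
    [0,0,0,-165,0],
  ],
)

```text
clock: 12.22
eef_pos: [483.6, 301.1, 249.5]
eef_rot: [-3.141, -0.001, 2.847]
wrist_force: [-0.6, 0.5, -1.6]
finger_gap: 13.5
finger_force: 50.0
```

```bash
python3 - <<'E'
from h import *
pw=shot('wrist')
hsv=cv2.cvtColor(pw['img'],cv2.COLOR_RGB2HSV); m=cv2.inRange(hsv,(55,100,30),(85,255,255))
n,l,st,ce=cv2.connectedComponentsWithStats(m); print([(ce[i].round(1).tolist(),st[i].tolist()) for i in range(1,n) if st[i][4]>30])
s=monitor.read_state(); print(s['finger_gap'],s['finger_force'])
ps=shot('scene');pd=shot('side')
E=MODELS['card']-[0,0,85.5]; 
V=[(p,trace(p,'card')[0]['region']) for p in (ps,pd)]
P=E.copy(); P[:,2]+=s['eef_pos'][2]
print(s['eef_pos'],s['eef_rot'][2],[fit([v],P,[484,300,-.3]) for v in V],fit(V,P,[484,300,-.3]))
to(552,-2,250,1.92)
E
```

```text
[([316.5, 161.3], [311, 126, 12, 70, 806]), ([316.5, 340.5], [312, 331, 10, 20, 200])]
13.732458868113758 49.99965012073517
[483.48391741 301.0159605  248.98167888] 2.8472974766994144 [([500.204, 295.625, -0.217], 0.281), ([485.932, 304.168, -0.257], 0.482)] ([486.542, 299.723, -0.271], 0.416)
tool shift -153.3 -270.3 -0.6 turn 53.1 | t 12.47 pos [483.7 301.1 249.4] yaw 2.847 F [-0.2  1.  -0.7] gap 13.9
```

arm_command(
  steps=[
    [0,-38,-68,-10,10],
    [0,-77,-135,-10,20],
    [0,-115,-203,-10,30],
    [0,-140,-250,-5,40],
    [0,-153,-270,0,50],
    [0,-153,-270,0,53],
    [0,-153,-270,0,53],
    [0,-153,-270,0,53],
  ],
)

```text
clock: 13.48
eef_pos: [551.9, -0.9, 250.3]
eef_rot: [-3.141, -0.0, 1.925]
wrist_force: [0.1, 0.4, -0.1]
finger_gap: 13.8
finger_force: 50.0
```

```bash
python3 - <<'E'
from h import *
to(552,-2,196,1.92)
ps=shot('scene','s4.png');pd=shot('side','d4.png')
a=ps['img'][130:290,210:410,::-1]; b=pd['img'][110:270,240:440,::-1]
cv2.imwrite('pics/c4.png',np.hstack([cv2.resize(x,(400,320),interpolation=cv2.INTER_CUBIC) for x in (a,b)]))
E
```

```text
tool shift -1.0 -0.3 54.3 turn 0.3 | t 13.47 pos [551.9  -0.9 250.3] yaw 1.925 F [ 0.1  0.4 -0.1] gap 13.8
```

View pics/c4.png

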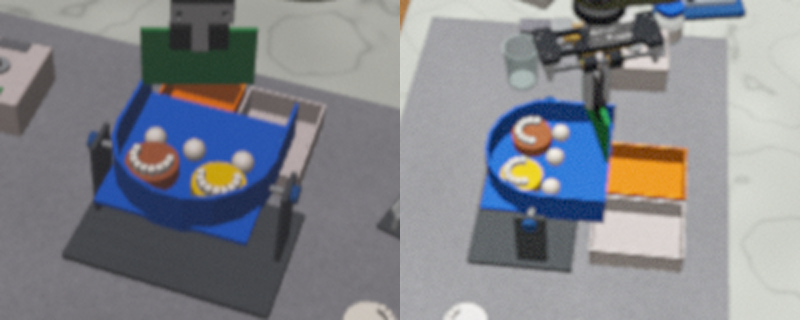

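The card is held upright, slanted with its -y end upstream, above the ramp in front of the balls. Lowering it.

arm_command(
  steps=[
    [0,-1,0,25,0],
    [0,-1,0,45,0],
    [0,-1,0,54,0],
    [0,-1,0,58,0],
    [0,-1,0,60,0],
    [0,-1,0,62,0],
    [0,-1,0,64,0],
    [0,-1,0,64,0],
  ],
)

```text
clock: 14.58
eef_pos: [552.5, -2.5, 186.6]
eef_rot: [3.141, 0.0, 1.922]
wrist_force: [-0.2, 0.4, 0.0]
finger_gap: 13.5
finger_force: 50.0
```

```bash
cat > look.py <<'E'
from h import *
import sys
pd=shot('side');ps=shot('scene');pw=shot('wrist')
for p in (ps,pd,pw): print([np.round(r['rect'][:2]).astype(int).tolist()+[round(float(r['p']),2)] for r in find_in(p,'ball_0_center')[:4]])
a=ps['img'][130:290,210:410,::-1]; b=pd['img'][110:270,240:440,::-1]; c=pw['img'][::1,:,::-1]
f=lambda x,w,h:cv2.resize(x,(w,h),interpolation=cv2.INTER_CUBIC)
cv2.imwrite('pics/'+sys.argv[1],np.vstack([np.hstack([f(a,350,280),f(b,350,280)]),np.hstack([f(c[:300],512,240),np.zeros((240,188,3),np.uint8)])]))
to(552,-2,196,1.92)
E
python3 look.py c5.png
```

```text
[[288, 196, 0.51]]
[[301, 140, 0.38]]
[[370, 258, 0.7]]
tool shift 0.6 -0.2 -9.4 turn 0.1 | t 14.88 pos [552.4  -2.5 186.6] yaw 1.922 F [0.2 0.5 1.3] gap 13.7
```

View pics/c5.png

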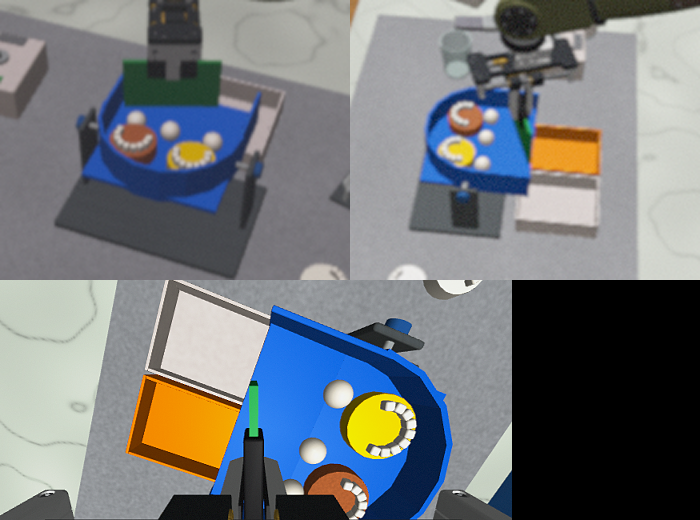

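Balls and casts are untouched behind the card, and the gap is on the white-tray side. Pressing gently to about 0.2 rad.

arm_command(
  steps=[
    [0,0,0,2,0],
    [0,0,0,4,0],
    [0,0,0,6,0],
    [0,0,0,8,0],
    [0,0,0,10,0],
    [0,0,0,12,0],
    [0,0,0,14,0],
    [0,0,0,14,0],
    [0,0,0,14,0],
    [0,0,0,14,0],
    [0,0,0,14,0],
    [0,0,0,14,0],
    [0,0,0,14,0],
    [0,0,0,14,0],
  ],
)

```text
clock: 16.62
eef_pos: [552.3, -2.4, 172.5]
eef_rot: [-3.142, -0.0, 1.922]
wrist_force: [-1.3, -1.4, 1.5]
finger_gap: 14.1
finger_force: 50.0
```

```bash
python3 look.py c6.png
```

```text
[]
[[327, 182, 0.48]]
[[228, 189, 0.64], [429, 197, 0.43]]
tool shift 0.5 -0.1 -23.6 turn 0.1 | t 16.93 pos [552.3  -2.4 172.4] yaw 1.922 F [-2.3 -0.4  3.3] gap 13.6
```

View pics/c6.png

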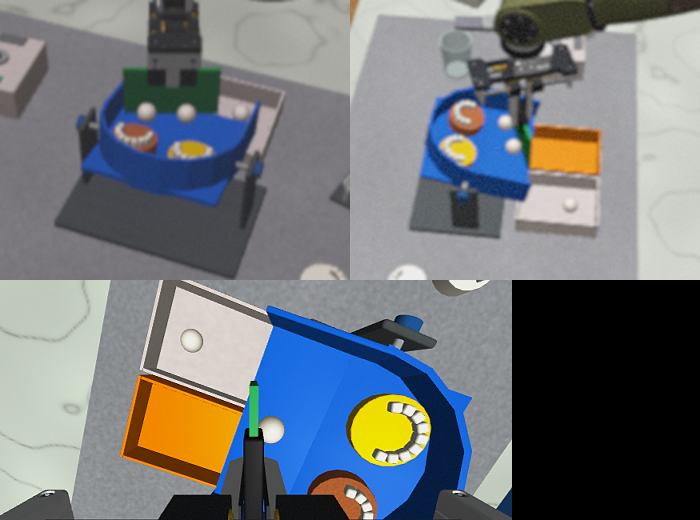

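One ball is already in the white tray (wrist view about 191,340 of the montage). The other two roll along the card, and the casts haven't moved. I'll wait and press slightly more.

arm_command(
  steps=[
    [0,0,0,1,0],
    [0,0,0,2,0],
    [0,0,0,2,0],
    [0,0,0,2,0],
    [0,0,0,2,0],
    [0,0,0,2,0],
    [0,0,0,2,0],
    [0,0,0,2,0],
    [0,0,0,2,0],
    [0,0,0,2,0],
    [0,0,0,2,0],
    [0,0,0,2,0],
  ],
)

```text
clock: 18.42
eef_pos: [552.4, -2.5, 170.4]
eef_rot: [3.142, -0.0, 1.922]
wrist_force: [2.0, -0.1, 3.6]
finger_gap: 13.6
finger_force: 50.0
```

```bash
cat > balls.py <<'E'
from h import *
from cell import *
def circ(p,name):
    g=cv2.cvtColor(p['img'],cv2.COLOR_RGB2HSV); out=[]
    for r in find_in(p,'ball_0_center')[:5]:
        u=r['rect'][:2]; out.append((np.round(r['rect']).astype(int).tolist(),round(float(r['p']),2),'tray',ray(p,u,18).round(0)[:2].tolist(),'bowl',ray(p,u,105).round(0)[:2].tolist()))
    print(name,*out,sep='\n  ')
    for t in ('cast_a',):
        print(' casts',[(np.round(r['rect']).astype(int).tolist(),round(float(r['p']),2),ray(p,r['rect'][:2],130).round(0)[:2].tolist()) for r in find_in(p,t)[:3]])
for n in ('wrist','side','scene'):
    p=shot(n); circ(p,n)
    if n=='wrist':
        g=cv2.cvtColor(p['img'],cv2.COLOR_RGB2GRAY)
        h=cv2.HoughCircles(g,cv2.HOUGH_GRADIENT,1.2,15,param1=120,param2=16,minRadius=8,maxRadius=20)
        if h is not None:
            for c in h[0]:
                px=p['img'][int(min(c[1],399)),int(min(c[0],639))].astype(int)
                if px.min()>140 and c[1]<300: print('  hough',c.round(0),'tray',ray(p,c[:2],18).round(0)[:2],'bowl',ray(p,c[:2],105).round(0)[:2])
to(552,-2,196,1.92)
E
python3 balls.py
```

```text
wrist
 casts [([488, 189, 106, 92], 0.87, [658.0, 64.0]), ([431, 268, 89, 63], 0.69, [648.0, -7.0])]
  hough [229.  71.  14.] tray [429.  79.] bowl [456.  77.]
  hough [339. 188.  17.] tray [576.   5.] bowl [562.  23.]
  hough [529. 203.  11.] tray [784.  62.] bowl [712.  64.]
  hough [481. 223.  10.] tray [744.  22.] bowl [684.  36.]
  hough [532. 184.  10.] tray [776.  82.] bowl [706.  79.]
  hough [497. 158.  10.] tray [725.  95.] bowl [670.  88.]
side
  ([327, 181, 8, 7], 0.54, 'tray', [595.0, -105.0], 'bowl', [588.0, -29.0])
 casts [([300, 198, 16, 15], 0.64, [660.0, 72.0]), ([306, 178, 17, 18], 0.53, [653.0, -14.0])]
scene
  ([295, 193, 13, 12], 0.68, 'tray', [487.0, -62.0], 'bowl', [570.0, -30.0])
 casts [([320, 214, 26, 8], 0.6, [640.0, 59.0]), ([289, 209, 26, 17], 0.55, [649.0, -16.0])]
tool shift 0.5 -0.2 -25.5 turn 0.1 | t 18.88 pos [552.4  -2.4 170.5] yaw 1.922 F [ 0.2 -0.9  2.7] gap 13.8
```

Two balls stay against the card at about (563,23) and (580,-30). The slant is too shallow against friction, so I'll steepen it to about 0.5 rad and shift the card to keep the gap under 55 mm.

arm_command(
  steps=[
    [0,0,1,-1,-2],
    [0,1,2,-2,-4],
    [0,1,4,-2,-6],
    [0,2,5,-2,-8.5],
    [0,2,5,-2,-8.5],
    [0,2,5,-2,-8.5],
    [0,2,5,-2,-8.5],
    [0,2,5,-2,-8.5],
    [0,2,5,-2,-8.5],
    [0,2,5,-2,-8.5],
    [0,2,5,-2,-8.5],
    [0,2,5,-2,-8.5],
  ],
)

```text
clock: 20.38
eef_pos: [556.4, 1.1, 172.5]
eef_rot: [3.142, 0.0, 2.071]
wrist_force: [0.2, 1.4, 5.0]
finger_gap: 13.7
finger_force: 50.0
```

```bash
python3 balls.py
```

```text
wrist
  ([343, 222, 27, 26], 0.62, 'tray', [604.0, -22.0], 'bowl', [581.0, 4.0])
 casts [([478, 214, 101, 85], 0.96, [659.0, 64.0]), ([412, 274, 77, 47], 0.82, [643.0, -1.0]), ([243, 60, 29, 32], 0.17, [462.0, 77.0])]
  hough [339. 165.  17.] tray [567.  34.] bowl [554.  44.]
  hough [243.  59.  14.] tray [430.  80.] bowl [454.  77.]
  hough [ 51. 235.  17.] tray [ 311. -200.] bowl [ 369. -125.]
  hough [517. 231.   8.] tray [788.  66.] bowl [713.  67.]
  hough [506. 244.   9.] tray [787.  46.] bowl [713.  53.]
  hough [521. 215.  10.] tray [780.  84.] bowl [708.  80.]
  hough [ 87. 118.  17.] tray [309. -50.] bowl [367. -17.]
  hough [536. 131.  10.] tray [732. 165.] bowl [673. 139.]
side
  ([328, 189, 8, 12], 0.52, 'tray', [586.0, -67.0], 'bowl', [579.0, 5.0])
 casts [([301, 197, 16, 18], 0.7, [659.0, 69.0]), ([306, 178, 18, 18], 0.56, [651.0, -12.0])]
scene
  ([308, 194, 13, 12], 0.5, 'tray', [478.0, -25.0], 'bowl', [562.0, 4.0])
  ([287, 209, 25, 17], 0.21, 'tray', [551.0, -61.0], 'bowl', [628.0, -29.0])
 casts [([317, 216, 25, 4], 0.65, [648.0, 56.0]), ([286, 209, 25, 17], 0.59, [652.0, -21.0]), ([395, 296, 30, 28], 0.56, [804.0, 277.0])]
tool shift -0.7 -5.3 -23.6 turn 8.6 | t 20.82 pos [556.3   1.1 172.4] yaw 2.071 F [0.9 0.6 3.6] gap 13.8
```

arm_command(
  steps=[
    [0,0,0,1,0],
    [0,0,0,1,0],
    [0,0,0,2,0],
    [0,0,0,2,0],
    [0,0,0,2,0],
    [0,0,0,2,0],
    [0,0,0,2,0],
    [0,0,0,2,0],
  ],
)

```text
clock: 21.82
eef_pos: [556.3, 1.1, 170.5]
eef_rot: [-3.142, 0.0, 2.071]
wrist_force: [0.6, -0.6, 4.6]
finger_gap: 13.7
finger_force: 50.0
```

```bash
python3 balls.py | grep -v '17.]  *tray \[ *3'
```

```text
wrist
  ([341, 135, 36, 38], 0.65, 'tray', [552.0, 63.0], 'bowl', [543.0, 65.0])
 casts [([415, 276, 76, 43], 0.68, [645.0, -1.0]), ([480, 214, 103, 87], 0.63, [658.0, 65.0])]
  hough [339. 135.  17.] tray [550.  62.] bowl [542.  64.]
  hough [242.  59.  15.] tray [429.  80.] bowl [454.  77.]
  hough [279.  71.  13.] tray [466.  87.] bowl [481.  83.]
  hough [519. 233.  10.] tray [790.  65.] bowl [715.  66.]
  hough [523. 218.   8.] tray [781.  82.] bowl [708.  79.]
  hough [506. 115.  15.] tray [692. 163.] bowl [644. 137.]
  hough [507. 244.   8.] tray [787.  47.] bowl [712.  54.]
side
  ([338, 208, 7, 11], 0.56, 'tray', [542.0, 13.0], 'bowl', [539.0, 80.0])
 casts [([362, 229, 9, 10], 0.73, [463.0, 167.0]), ([303, 199, 17, 17], 0.58, [651.0, 74.0]), ([304, 177, 22, 16], 0.54, [658.0, -15.0])]
scene
  ([344, 196, 7, 8], 0.59, 'tray', [449.0, 70.0], 'bowl', [536.0, 89.0])
 casts [([318, 215, 26, 5], 0.56, [643.0, 56.0]), ([351, 197, 43, 54], 0.33, [559.0, 114.0])]
tool shift -0.7 -5.3 -25.5 turn 8.6 | t 22.27 pos [556.4   1.1 170.5] yaw 2.071 F [ 0.1 -0.8  4.2] gap 13.7
```

Two are in the tray and the third is at the gap. Waiting.

arm_command(
  steps=[
    [0,0,0,0,0],
    [0,0,0,0,0],
    [0,0,0,0,0],
    [0,0,0,0,0],
    [0,0,0,0,0],
    [0,0,0,0,0],
  ],
)

```text
clock: 23.02
eef_pos: [556.4, 1.2, 170.4]
eef_rot: [3.142, -0.0, 2.071]
wrist_force: [1.1, -1.8, 5.9]
finger_gap: 14.1
finger_force: 50.0
```

```bash
python3 balls.py | grep -v '17.]  *tray \[ *3'
```

```text
wrist
  ([297, 80, 28, 30], 0.66, 'tray', [486.0, 89.0], 'bowl', [495.0, 84.0])
 casts [([415, 276, 78, 45], 0.93, [645.0, -1.0]), ([479, 214, 101, 89], 0.9, [658.0, 65.0])]
  hough [269.  67.  15.] tray [456.  87.] bowl [474.  82.]
  hough [242.  59.  14.] tray [429.  80.] bowl [454.  77.]
  hough [296.  80.  12.] tray [485.  89.] bowl [494.  83.]
  hough [511. 199.  15.] tray [755.  93.] bowl [689.  87.]
  hough [469. 248.  11.] tray [750.  22.] bowl [686.  35.]
  hough [ 14. 239.  19.] tray [ 276. -225.] bowl [ 344. -143.]
  hough [521. 215.  10.] tray [778.  84.] bowl [706.  80.]
side
  ([352, 229, 8, 8], 0.64, 'tray', [490.0, 93.0], 'bowl', [490.0, 154.0])
  ([364, 146, 20, 23], 0.34, 'tray', [472.0, -298.0], 'bowl', [474.0, -208.0])
 casts [([304, 200, 20, 19], 0.71, [648.0, 77.0]), ([365, 195, 44, 30], 0.69, [460.0, 38.0]), ([306, 179, 19, 19], 0.53, [652.0, -9.0])]
scene
 casts [([319, 214, 24, 7], 0.68, [640.0, 56.0]), ([286, 208, 18, 15], 0.58, [650.0, -22.0])]
tool shift -0.6 -5.3 -25.5 turn 8.6 | t 23.48 pos [556.4   1.1 170.5] yaw 2.071 F [ 0.4 -1.   5. ] gap 13.8
```

All three balls are in the white tray and the casts are still in place. Letting the bowl rise slowly, then lifting clear.

arm_command(
  steps=[
    [0,0,0,-3,0],
    [0,0,0,-6,0],
    [0,0,0,-9,0],
    [0,0,0,-12,0],
    [0,0,0,-15,0],
    [0,0,0,-18,0],
    [0,0,0,-21,0],
    [0,0,0,-25,0],
    [0,0,0,-35,0],
    [0,0,0,-60,0],
    [0,0,0,-90,0],
    [0,0,0,-90,0],
    [0,0,0,-90,0],
  ],
)

```text
clock: 25.1
eef_pos: [556.1, 1.1, 259.6]
eef_rot: [-3.141, -0.001, 2.071]
wrist_force: [0.7, -0.1, -2.2]
finger_gap: 14.0
finger_force: 50.0
```

```bash
python3 - <<'E'
from h import *
to(483.9,301.2,260,2.847)
pd=shot('side'); print([(r['rect'],r['p']) for r in find_in(pd,'bowl')[:1]])
E
```

```text
tool shift 297.9 80.4 -0.4 turn -44.5 | t 25.1 pos [556.1   1.1 259.6] yaw 2.071 F [ 0.7 -0.1 -2.2] gap 14.0
[([311.9, 190.7, 65.1, 63.6], 0.96)]
```

arm_command(
  steps=[
    [0,60,16,0,-9],
    [0,120,32,0,-18],
    [0,180,48,0,-27],
    [0,240,65,0,-36],
    [0,280,75,0,-44],
    [0,298,80,0,-44.5],
    [0,298,80,0,-44.5],
    [0,298,80,0,-44.5],
    [0,298,80,0,-44.5],
  ],
)

```text
clock: 26.32
eef_pos: [484.3, 299.9, 260.5]
eef_rot: [-3.142, 0.0, 2.845]
wrist_force: [-0.7, -0.2, -1.1]
finger_gap: 13.2
finger_force: 50.0
```

```bash
python3 - <<'E'
from h import *
to(483.5,301.2,86,2.847)
pw=shot('wrist')
hsv=cv2.cvtColor(pw['img'],cv2.COLOR_RGB2HSV); m=cv2.inRange(hsv,(55,100,30),(85,255,255))
n,l,st,ce=cv2.connectedComponentsWithStats(m); print([(ce[i].round(1).tolist(),st[i].tolist()) for i in range(1,n) if st[i][4]>30])
ps=shot('scene');pd=shot('side')
# lean check: card mask orientation vs expected
for p in(ps,pd):
    hsv=cv2.cvtColor(p['img'],cv2.COLOR_RGB2HSV); m=cv2.inRange(hsv,(50,80,20),(90,255,255))
    n,l,st,ce=cv2.connectedComponentsWithStats(m); i=max(range(1,n),key=lambda i:st[i][4]*(abs(ce[i][0]-proj(p,[484,301,220])[0])<40)); pts=cv2.convexHull(np.argwhere(l==i)[:,::-1].astype(np.int32)); print(cv2.approxPolyDP(pts,3,True)[:,0].tolist())
    print([proj(p,x).round(0).tolist() for x in world(np.array([[-69,0,-77.5],[69,0,-77.5],[69,0,7.5],[-69,0,7.5]])+[0,0,monitor.read_state()['eef_pos'][2]],[483.5,301.2,-.295])])
E
```

```text
tool shift 1.1 1.1 174.5 turn -0.1 | t 26.32 pos [484.3 299.9 260.5] yaw 2.845 F [-0.7 -0.2 -1.1] gap 13.2
[([316.6, 161.3], [311, 126, 12, 70, 806]), ([316.5, 340.5], [312, 331, 10, 20, 200])]
[[437, 160], [424, 194], [430, 168]]
[[449.0, 165.0], [424.0, 196.0], [431.0, 169.0], [457.0, 138.0]]
[[379, 249], [374, 265], [330, 246], [369, 244]]
[[377.0, 267.0], [329.0, 249.0], [329.0, 231.0], [380.0, 249.0]]
```

The card hasn't slipped in the fingers (wrist blobs same as right after the grasp). Lowering it into the slot.

arm_command(
  steps=[
    [0,1,1,60,0],
    [0,1,1,110,0],
    [0,1,1,130,0],
    [0,1,1,140,0],
    [0,1,1,150,0],
    [0,1,1,160,0],
    [0,1,1,168,0],
    [0,1,1,174,0],
    [0,1,1,174,0],
    [0,1,1,174,0],
  ],
)

```text
clock: 27.72
eef_pos: [483.2, 302.4, 86.8]
eef_rot: [3.141, 0.0, 2.847]
wrist_force: [-1.0, -0.5, -0.8]
finger_gap: 13.7
finger_force: 50.0
```

arm_command(
  steps=[
    [0.3,0,0,1,0],
    [0.6,0,0,1,0],
    [1,0,0,1,0],
    [1,0,0,1,0],
    [1,0,0,1,0],
    [1,0,0,1,0],
    [1,0,0,1,0],
    [1,0,0,-40,0],
    [1,0,0,-100,0],
    [1,0,0,-160,0],
    [1,0,0,-160,0],
    [1,0,0,-160,0],
    [1,0,0,-160,0],
  ],
)

```text
clock: 29.35
eef_pos: [482.7, 302.1, 244.9]
eef_rot: [-3.14, -0.002, 2.847]
wrist_force: [0.9, 0.8, 0.2]
finger_gap: 94.0
finger_force: 0.0
```

```bash
python3 - <<'E'
from h import *
pw=shot('wrist');ps=shot('scene');pd=shot('side')
hsv=cv2.cvtColor(pw['img'],cv2.COLOR_RGB2HSV); m=cv2.inRange(hsv,(55,100,30),(85,255,255))
n,l,st,ce=cv2.connectedComponentsWithStats(m); print([(ce[i].round(1).tolist(),st[i].tolist()) for i in range(1,n) if st[i][4]>30])
for p in (ps,pd):
    r=trace(p,'card')[0]; print(r['rect'],r['p'],fit([(p,r['region'])],MODELS['card'],[484,300,-.3]))
    print([np.round(x['rect']).tolist() for x in find_in(p,'cast_a')[:3]])
a=ps['img'][110:310,180:480,::-1]; b=pd['img'][100:320,240:440,::-1]
cv2.imwrite('pics/fin.png',np.hstack([cv2.resize(a,(450,300),interpolation=cv2.INTER_CUBIC),cv2.resize(b,(300,300),interpolation=cv2.INTER_CUBIC)]))
to(0,0,0)
E
```

```text
[([317.5, 139.1], [315, 122, 7, 35, 204]), ([317.3, 231.3], [315, 218, 6, 27, 149])]
[426.8, 215.4, 25.8, 44.7] 0.78 ([475.98, 302.01, -0.264], 0.299)
[[286.0, 212.0, 32.0, 25.0], [318.0, 220.0, 26.0, 15.0]]
[349.8, 281.7, 47.4, 27.8] 0.8 ([485.54, 299.444, -0.334], 0.267)
[[305.0, 179.0, 20.0, 18.0], [300.0, 199.0, 18.0, 16.0]]
tool shift 374.6 -429.4 246.2 turn 0 | t 29.7 pos [483.  302.3 246.2] yaw 2.847 F [ 0.2  0.5 -0.9] gap 93.9
```

View pics/fin.png

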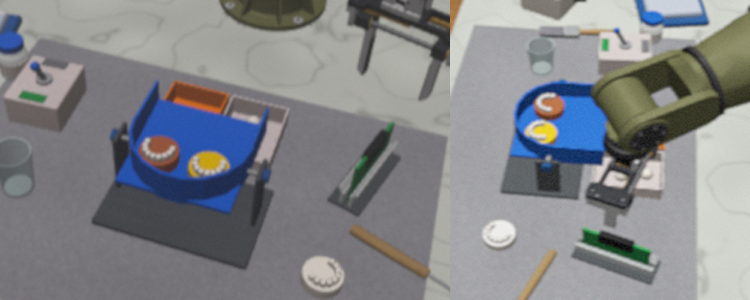

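The toggle is on, the card is upright in its rack, and the bowl is level with both casts in it. The balls are in the white tray. Handing in.

```bash
python3 -c "
from cell import job
print(job.sign_off())"
```

```text
the job is handed in; nothing more can be done
None
```

I handed the job in at about 30 s on the robot's clock, and sign-off returned no verdict: in the last pictures the toggle is on, all three balls are in the white tray, both casts are in the level bowl, and the card is upright in its rack.

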